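# Lay out the sauce corner of the barbecue table

## Task

Lay out the serving corner, as seen from the robot: put the bread roll in the middle of the white plate and the amber jar in the middle of the slate tile; stand the tall squeeze bottle straight behind the plate and the short squeeze bottle straight behind the tile (behind = away from the robot), each 14 cm from middle to middle, and stand the steel shaker midway between the two bottles, in line with them. Everything stands upright, with the roll on its flat underside, let go and at rest; leave the mug and the napkin box where they are.

Things in the scene. Friction and masses are not known exactly. Their poses are not given: they have to be found in the camera images.
- plate: Round white plate, fixed, 170 mm across, rim 14 mm high; flat inner floor 120 mm across, 6 mm above the table, the rim slopes up and out from it. Origin: centre of the underside, at table height. x points away from the robot (world x), y to its left. Plate and tile lie in one row along world y, centres 250 mm apart; either may be the left one.
- tile: Square dark slate tile, fixed to the table, 100 x 100 mm, 6 mm thick, edges along world x and y. Origin: centre of the underside; x points away from the robot. It is level with the plate in x, 250 mm to its left or right.
- roll: Golden-brown double bread roll: two round domes joined end to end, 102 mm long along its x, 58 mm wide along y, 42 mm high, flat underside. It has a waist at the middle of its length; fingers closing along its y there stop about 50 mm apart. Origin: centre of the underside; z up. At the start its length points within 0.4 rad of world x. About 70 g.
- jar: Closed squat jar of amber glass with a wide steel screw lid, upright, 60 mm in diameter, 62 mm high. Origin: centre of the underside; z up. About 200 g.
- tall_bottle: The taller, slimmer of two white plastic squeeze bottles with small grey nozzles: 50 mm in diameter, 160 mm high in all; its straight side reaches up to 130 mm, then the shoulder and the nozzle (28 mm across, narrower at the top). Upright. Origin: centre of the underside; z up. About 250 g.
- short_bottle: The shorter, fatter white plastic squeeze bottle with a small grey nozzle: 62 mm in diameter, 105 mm high in all; its straight side reaches up to 75 mm, then the shoulder and the nozzle (28 mm across, narrower at the top). Upright. Origin: centre of the underside; z up. About 250 g.
- shaker: Small steel salt shaker, upright, 40 mm in diameter, 76 mm high, with a shallow groove under the cap at 55 mm and a domed top. Origin: centre of the underside; z up. About 100 g.
- mug: Bystander: blue mug, 80 mm in diameter (handle extra), 92 mm high, on the far side of the table. Origin: centre of the underside. Leave it.
- napkin_box: Bystander: low steel napkin box with white paper on top, 70 x 90 mm, 62 mm high, on the far side of the table. Origin: centre of the underside. Leave it.
Things that resemble listed ones, but are neither listed nor needed, are in the scene too. What is shaped like the short_bottle but pink or purple is not meant.

How it is judged (in metres and radians):
At the end, for the whole second after the job is handed in: Roll on the plate and jar on the tile, within 15 mm of the middle; tall bottle 140 mm beyond the plate's centre, short bottle 140 mm beyond the tile's, shaker midway between those two spots, each within 15 mm in x and y; all upright within 0.12 rad, at rest (horizontal distance between roll and plate below 0.015 m and z of roll in the frame of plate between 0.003 and 0.011 m and horizontal distance between jar and tile below 0.015 m and z of jar in the frame of tile between 0.003 and 0.01 m and x of tall_bottle in the frame of plate between 0.125 and 0.155 m and y of tall_bottle in the frame of plate between -0.015 and 0.015 m and x of short_bottle in the frame of tile between 0.125 and 0.155 m and y of short_bottle in the frame of tile between -0.015 and 0.015 m and x of shaker in the frame of plate between 0.125 and 0.155 m and ((y of shaker in the frame of plate between -0.14 and -0.11 m and y of shaker in the frame of tile between 0.11 and 0.14 m) or (y of shaker in the frame of plate between 0.11 and 0.14 m and y of shaker in the frame of tile between -0.14 and -0.11 m)) and angle between each of roll, jar, tall_bottle, short_bottle, shaker's own z axis and vertical below 0.12 rad and linear speed of each of roll, jar, tall_bottle, short_bottle, shaker below 0.02 m/s and angular speed of each of roll, jar, tall_bottle, short_bottle, shaker below 0.2 rad/s and height (world z) of tall_bottle between -0.004 and 0.004 m and height (world z) of short_bottle between -0.004 and 0.004 m and height (world z) of shaker between -0.004 and 0.004 m); the robot touches nothing.
It fails at once if mug moved or tipped (distance of mug from where it was at the start of the episode above 0.03 m or angle between mug's own z axis and vertical above 0.4 rad).
It fails at once if napkin box moved or tipped (distance of napkin_box from where it was at the start of the episode above 0.03 m or angle between napkin_box's own z axis and vertical above 0.4 rad).
It also fails if it takes over 139 s, if anything falls off the work surface, if the arm or the gripper's body presses on something with over 40 N, if the wrist force passes 120 N, or if a joint passes its speed limit or range.

## Robot

A 6-joint arm with a two-finger parallel gripper is mounted at the origin on the work surface. World frame = base frame: x ahead of the robot, y to its left, z up, the work surface at z = 0. Lengths are in m, angles in degrees, forces in N, time in s.
With the tool pointing down it reaches from about 0.4 to 0.825 m from the base axis. Payload 7 kg.
Tool frame: the origin (TCP) lies midway between the tips of the shut fingers; the grasp point (between the pads) lies 19 mm behind it; z points along the fingers, y is the line along which they close (so a half turn about z gives the same grasp; the last joint's range is limited). The gripper opens to 88 mm and grips with 3 to 60 N. Pads are 19 mm wide; open, the fingers measure 130 mm over their backs; the gripper's body (78 mm by 193 mm) begins 47 mm behind the grasp point.
Start: joints at [-51.389, 20.546, 0.682, 0, -70.136, -16.507], TCP at [0.254, -0.625, 0.227] pointing down, gripper open.
Joint ranges: [-176.03, 176.03], [-82.01, 121.73], [-58.28, 71.71], [-173.87, 95.51], [-174.79, -0.11], [-173.66, 173.66]. Speed limits (degrees/s): [136.94, 136.94, 172.46, 180, 180, 180].

## Interface

Orientations are given as [roll, pitch, yaw] about the fixed x, y, z axes, in that order (R = Rz(yaw) Ry(pitch) Rx(roll)).
In Python, from plant import telemetry, viewer, workorder gives the robot as it stands. The module is installed in compiled form; this text tells all that it offers.
- The arm moves only by the tool carry_out, never from a script. Its argument "rows" is a list of rows, each a list of 6 numbers: the shift along the tool's x, y, z in m, then the turn, a rotation vector about the tool's x, y, z in rad. In form: [[tx, ty, tz, ax, ay, az], ...]. A call has 1 to 8 rows; each row is the pose to reach, as a shift and turn from the pose commanded when the call began, along the tool's axes at that moment; what a row does not reach only later rows make up. A row lasts 1/8 s, in which the tool goes at most 62.5 mm and 10.7 degrees, less where a joint would pass 70% of its speed; a pose out of reach is approached as far as the arm can. A call with a gripper value outside its range is refused whole. "grip" is the gripper's target within -1 to 1 (fully open at 1, half-way at 0, shut at -1), set as the call begins (left out, the last holds). The fingers move at their own pace and stop on an object; the grip force is fixed at half the most. Time passes only in rows, so rows that repeat a pose let the fingers close. It gives the time, the measured TCP pose, the force, the opening and the grip force at its end, in the units of the state.
- telemetry.get_obs(): the state, without advancing time (a new reading comes with each control period).
- viewer.snapshot(name): name is "side" or "top" or "wrist"; returns the picture (400x640x3 uint8, red, green, blue); there is no depth.
- viewer.camera_info(name): a dict with "intrinsics" (3x3 intrinsics, pixels), "extrinsics" (4x4, takes a point from camera to world coordinates); the wrist camera has in their place "tool_from_camera" (4x4, takes a point from camera to tool coordinates, whose origin is the TCP and whose axes are the flange's). Camera axes: x right, y down, z forward; pixel columns grow to the right and rows downward; lengths in m; the calibration is good to about 2 mm. A picture is of the moment at which its call begins: read the wrist's pose just before it. camera_info takes no time and is no camera call.
- workorder.close_job(): hands the job in; it is judged then, once.
The state is a dict: "clock": time; "joint_pos": joint angles; "qvel": joint speeds; "tau": joint torques, N m; "tool_pos": TCP position; "orientation": TCP orientation; "force": force on the tool from outside, world axes, zero at the start; "moment": the same for the moment, N m; "opening": finger opening in m; "gripper_force": force on a finger pad.
Only numpy, scipy, OpenCV 4.12 (cv2) and the standard library are available. Lean on these libraries where they do the work, as an engineer would, in place of code of your own. Each camera call takes 0.05 s, during which the arm holds its last target. There are 200 camera calls.

## Working session

There is one attempt and no reset: what is moved stays moved. The work goes in short steps, Python scripts to look and compute and a tool call to move; the robot and the scene stay as the last step left them, time stands still between calls to the robot, and variables do not carry over. Pictures are saved under pics/ and viewed, at most 14 in all, crops included, and the job is handed in when it is done.

Besides the shell and the picture viewer there is one more tool, called after "Request:" by a JSON object that holds its "name" and its "arguments", one argument or row to a line. carry_out: Moves the arm, as the interface text tells. Its arguments: {"type":"object","properties":{"rows":{"type":"array"},"grip":{"type":"number"}},"required":["rows"]}

```bash
mkdir -p pics
python3 - <<'E'
from plant import telemetry, viewer
import cv2,numpy as np
np.set_printoptions(precision=4,suppress=True)
print(telemetry.get_obs())
for n in ["side","top","wrist"]:
    im=viewer.snapshot(n); cv2.imwrite(f"pics/{n}0.png",im[:,:,::-1]); print(n,viewer.camera_info(n))
E
```

```text
{'clock': 0.0, 'joint_pos': array([-51.3885,  20.5888,   0.6351,  -0.0208, -70.1357, -16.5064]), 'qvel': array([-0.11  ,  0.0917, -0.082 ,  0.0105,  0.0403, -0.0655]), 'tau': array([  0.0003, -58.271 ,  29.305 ,   6.9968,   0.0068,  -0.0002]), 'tool_pos': array([ 0.2538, -0.6249,  0.2257]), 'orientation': array([ 179.9088,   -0.0067, -157.9019]), 'force': array([ 0.0258, -0.0891,  0.4754]), 'moment': array([ 0.0469, -0.0038, -0.031 ]), 'gripper_force': 0.0, 'opening': 0.08757277737552732}
side {'intrinsics': array([[493.1896,   0.    , 314.9569],
       [  0.    , 493.1896, 199.7723],
       [  0.    ,   0.    ,   1.    ]]), 'extrinsics': array([[-0.9936, -0.0763,  0.0833,  0.4949],
       [-0.1123,  0.7481, -0.654 ,  0.8695],
       [-0.0124, -0.6592, -0.7519,  1.0217],
       [ 0.    ,  0.    ,  0.    ,  1.    ]])}
top {'intrinsics': array([[510.1552,   0.    , 311.5083],
       [  0.    , 510.1552, 202.1154],
       [  0.    ,   0.    ,   1.    ]]), 'extrinsics': array([[-0.0201, -0.996 ,  0.0875,  0.4894],
       [-0.9998,  0.0197, -0.0054,  0.0115],
       [ 0.0036, -0.0876, -0.9961,  1.2128],
       [ 0.    ,  0.    ,  0.    ,  1.    ]])}
wrist {'intrinsics': array([[293.9385,   0.    , 323.6966],
       [  0.    , 293.9385, 197.6422],
       [  0.    ,   0.    ,   1.    ]]), 'tool_from_camera': array([[ 0.001 , -0.9618, -0.2739,  0.0737],
       [ 1.    ,  0.0011,  0.    ,  0.0003],
       [ 0.0003, -0.2739,  0.9618, -0.1588],
       [ 0.    ,  0.    ,  0.    ,  1.    ]])}
```

View pics/top0.png

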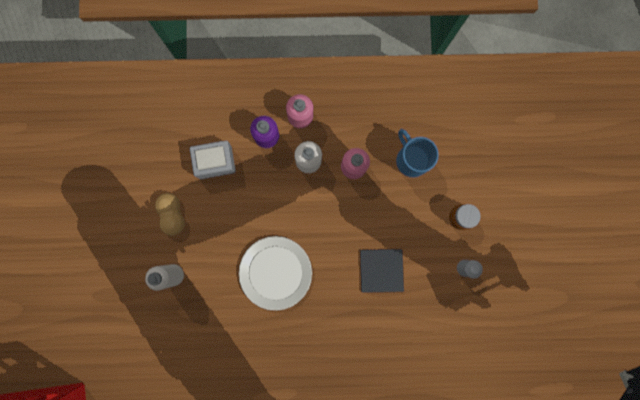

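View pics/side0.png

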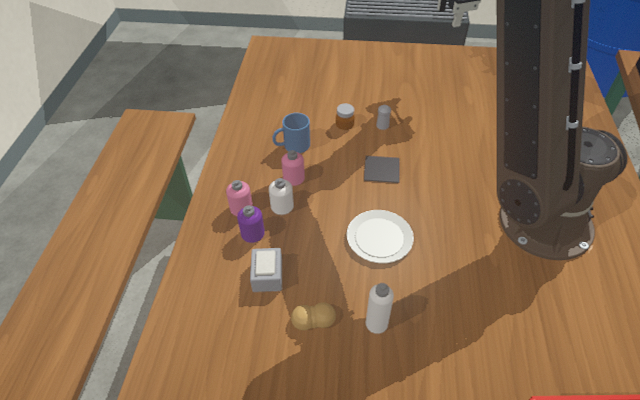

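Top view: white plate (275,273), slate tile (382,271), tall bottle (164,277), roll (171,215), jar (466,216), shaker (470,269), mug (417,156) and napkin box (212,159). There are four short-bottle shapes: white (308,156), purple (265,131), pink (300,110) and mauve-pink (355,163). Only the white one fits. I'll confirm it in a crop and measure.

```bash
cat > h.py <<'E'
from plant import telemetry, viewer
import cv2,numpy as np
np.set_printoptions(precision=4,suppress=True)
from scipy.spatial.transform import Rotation as R
def cam(n,obs=None):
    c=viewer.camera_info(n)
    if n!="wrist": return c["intrinsics"],c["extrinsics"]
    T=np.eye(4); T[:3,:3]=R.from_euler("xyz",obs["orientation"],degrees=True).as_matrix(); T[:3,3]=obs["tool_pos"]
    return c["intrinsics"],T@c["tool_from_camera"]
def ray(c,px,z):
    K,E=c; d=E[:3,:3]@np.linalg.solve(K,[*px,1.]); return E[:3,3]+d*(z-E[2,3])/d[2]
def proj(c,p):
    K,E=c; q=K@(E[:3,:3].T@(np.array(p)-E[:3,3])); return q[:2]/q[2]
def blob(mask,near,r=60,show=True):
    n,l,s,ce=cv2.connectedComponentsWithStats(mask.astype(np.uint8))
    k=[i for i in range(1,n) if s[i,4]>30 and np.hypot(*(ce[i]-near))<r]
    k=min(k,key=lambda i:np.hypot(*(ce[i]-near))); return (l==k),ce[k],s[k]
def shift(obs,target,yaw=None):
    """tool-frame shift to a world TCP target"""
    M=R.from_euler("xyz",obs["orientation"],degrees=True).as_matrix()
    return M.T@(np.array(target)-obs["tool_pos"])
E
python3 - <<'E'
from h import *
im=cv2.imread("pics/top0.png"); c=cam("top")
hsv=cv2.cvtColor(im,cv2.COLOR_BGR2HSV); H,S,V=[hsv[:,:,i].astype(int) for i in range(3)]
grey=(S<70)
def rep(name,mask,near,z):
    try:
        m,ce,s=blob(mask,near,25); cnt=max(cv2.findContours(m.astype(np.uint8),0,1)[0],key=cv2.contourArea)
        e=cv2.minAreaRect(cnt); print(name,ce,s,ray(c,ce,z)[:2],"rect",np.array(e[0]),np.array(e[1]),e[2],ray(c,e[0],z)[:2])
    except Exception as ex: print(name,ex)
rep("plate",(S<60)&(V>110),(275,273),.012)
rep("tile",(V<75)&(S<110),(382,271),.006)
rep("jarlid",(S<60)&(V>90),(467,216),.062)
rep("shaker",(S<80)&(V>60),(470,268),.076)
rep("short",(S<60)&(V>100),(308,157),.075)
rep("tall",(S<60)&(V>90),(164,277),.13)
rep("roll",(H>12)&(H<30)&(S>90)&(V>105),(171,215),.02)
for n,p,z in [("tallnoz",(154,280),.16),("shortnoz",(308,153),.105),("mug",(418,157),.092),("box",(211,158),.062),("mauve",(356,160),.105)]: print(n,ray(c,p,z)[:2])
a=cv2.resize(im[85:205,225:385],None,fx=4,fy=4,interpolation=2)[:,:]
b=cv2.resize(im[185:305,140:220],None,fx=2,fy=2); d=cv2.resize(im[185:305,425:505],None,fx=2,fy=2)
cv2.imwrite("pics/c1.png",np.hstack([a,np.vstack([b,d])]))
E
```

```text
plate [274.8643 272.9045] [ 239  236   73   75 4283] [0.4308 0.0939] rect [275. 273.] [74. 72.] 90.0 [0.4306 0.0936]
tile [381.1502 269.6972] [ 360  249   43   43 1671] [ 0.4329 -0.1552] rect [381. 270.] [42. 42.] 90.0 [ 0.4322 -0.1549]
jarlid [468.0948 215.6433] [457 204  23  24 443] [ 0.5528 -0.3481] rect [468.  215.5] [23. 22.] 90.0 [ 0.5531 -0.3479]
shaker [469.4467 268.3096] [457 259  26  20 394] [ 0.4353 -0.3412] rect [469.3293 268.5366] [25.5097 18.2212] 6.340191841125488 [ 0.4348 -0.3409]
short [307.7677 154.8741] [295 141  27  29 564] [0.6965 0.0117] rect [308. 155.] [28. 26.] 90.0 [0.6962 0.0112]
tall [165.5362 275.8535] [145 264  38  27 621] [0.4351 0.3156] rect [163.7692 276.3462] [23.7301 38.2426] 78.69007110595703 [0.4341 0.3193]
roll [167.4142 219.4603] [160 210  18  19 239] [0.5602 0.3427] rect [168.5 219. ] [17. 18.] 0.0 [0.5612 0.3402]
tallnoz [0.4286 0.3307]
shortnoz [0.6952 0.0111]
mug [ 0.6839 -0.2333]
box [0.696  0.2325]
mauve [ 0.6776 -0.094 ]
```

View pics/c1.png

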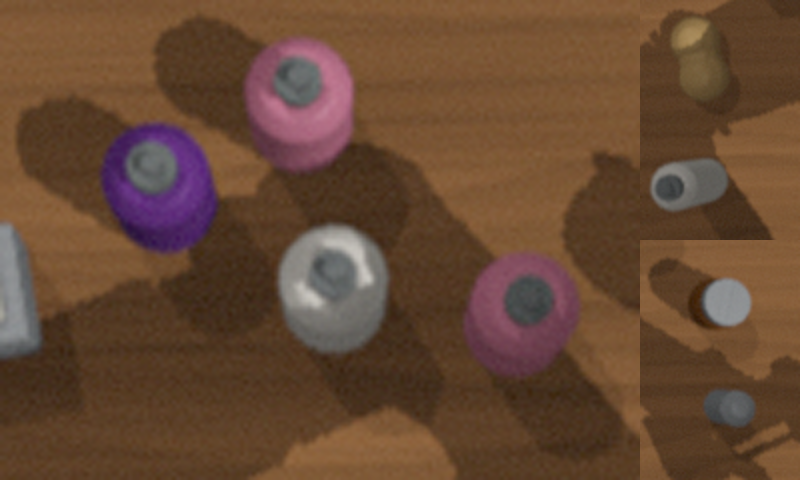

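The crop confirms that the white short bottle at (308,156) is the one meant; its three neighbours are purple and pink. The roll's domes are at about (166.5,204) and (172.5,223.5), and the shaker dome is at about (473.5,269). I'll cross-check these against the side view and plan the first move.

```bash
cat >> h.py <<'E'
def plan(x,y,z,yaw=None):
    o=telemetry.get_obs(); M=R.from_euler("xyz",o["orientation"],degrees=True)
    yw=o["orientation"][2] if yaw is None else yaw
    t=(M.inv()*R.from_euler("xyz",[180,0,yw],degrees=True)).as_rotvec()
    print("at",o["clock"],o["tool_pos"],o["orientation"],"shift",shift(o,[x,y,z]),"turn",t)
E
python3 - <<'E'
from h import *
c=cam("top"); s=cam("side")
for n,p,z in [("tall",(154,278.5),.16),("short",(308.5,153),.105),("shaker",(473.5,269),.075),("jar",(468,215.6),.062),("rollfar",(166.5,204),.035),("rollnear",(172.5,223.5),.035),("rollA",(168.5,193.5),.02),("rollB",(174.,237),.02)]:
    w=ray(c,p,z); print(n,w,"side px",proj(s,w))
im=cv2.imread("pics/side0.png")
f=lambda x0,y0:cv2.resize(im[y0:y0+60,x0:x0+80],None,fx=5,fy=5,interpolation=2)
cv2.imwrite("pics/c2.png",np.vstack([np.hstack([f(340,270),f(250,165)]),np.hstack([f(330,85),f(280,290)])]))
plan(.434,-.346,.15,-157.9)
E
```

```text
tall [0.4317 0.3307 0.16  ] side px [381.403  283.9119]
short [0.6952 0.01   0.105 ] side px [279.516  178.7719]
shaker [ 0.4335 -0.3505  0.075 ] side px [383.7233 106.7001]
jar [ 0.5529 -0.3479  0.062 ] side px [344.4448 108.2494]
rollfar [0.5951 0.3409 0.035 ] side px [302.3756 311.0556]
rollnear [0.5497 0.3268 0.035 ] side px [323.3566 307.3595]
rollA [0.6211 0.3405 0.02  ] side px [291.1483 313.0692]
rollB [0.5189 0.3272 0.02  ] side px [336.9469 312.1134]
at 0.15 [ 0.2538 -0.6251  0.2259] [ 179.9298   -0.008  -157.8985] shift [-0.2719  0.1907  0.0761] turn [ 0.0012 -0.0001  0.    ]
```

View pics/c2.png

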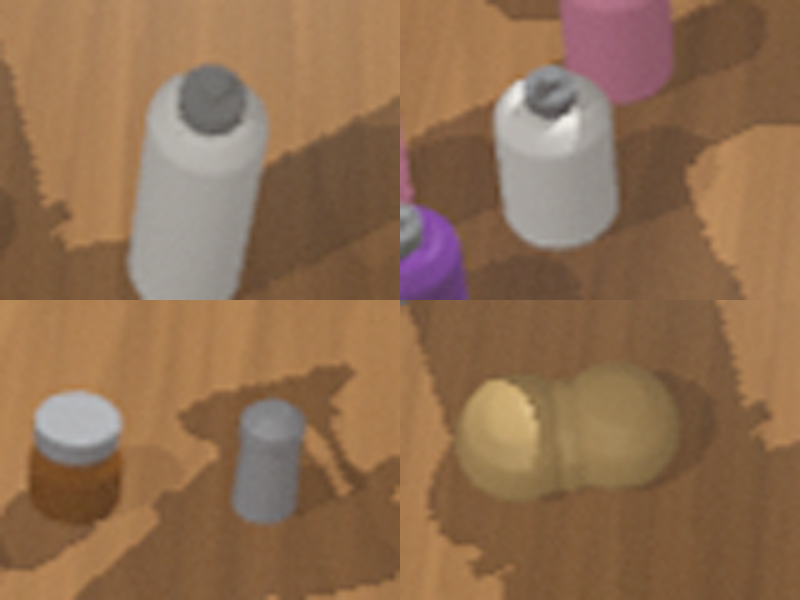

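The side view agrees: shaker top is at (384,107), jar lid at (346,109), tall nozzle at (382,286), roll ends at x=291 and 336, all within about 2 px of predictions. I'm moving above the shaker.

Request:
{"name": "carry_out", "arguments": {
  "rows": [
    [-0.05, 0.035, 0.01, 0, 0, 0],
    [-0.1, 0.07, 0.025, 0, 0, 0],
    [-0.15, 0.105, 0.04, 0, 0, 0],
    [-0.2, 0.14, 0.055, 0, 0, 0],
    [-0.25, 0.172, 0.07, 0, 0, 0],
    [-0.2704, 0.187, 0.076, 0, 0, 0],
    [-0.2704, 0.187, 0.076, 0, 0, 0]
  ],
  "grip": 1
}}

```text
clock: 1.02
tool_pos: [0.4347, -0.3487, 0.15]
orientation: [179.9, -0.0, -157.7]
force: [-0.2, -0.2, 0.4]
opening: 0.0872
gripper_force: 0.0
```

Run:
```python
from h import *
o=telemetry.get_obs(); im=viewer.snapshot("wrist")[:,:,::-1].copy(); cv2.imwrite("pics/w1.png",im); c=cam("wrist",o)
for p in [(.434,-.350,.075),(.553,-.348,.062)]: print(proj(c,p))
plan(.434,-.350,.022,-157.9)
print(o["joint_pos"])
```

```text
[322.1489 204.6464]
[278.0293 308.9964]
at 1.075 [ 0.4344 -0.3497  0.1504] [ 179.977    -0.0299 -157.7851] shift [ 0.0004 -0.0002  0.1284] turn [ 0.0004 -0.0005  0.002 ]
[-18.6112  13.2129 -20.3652  -0.0133 -56.4889 -49.1089]
```

View pics/w1.png

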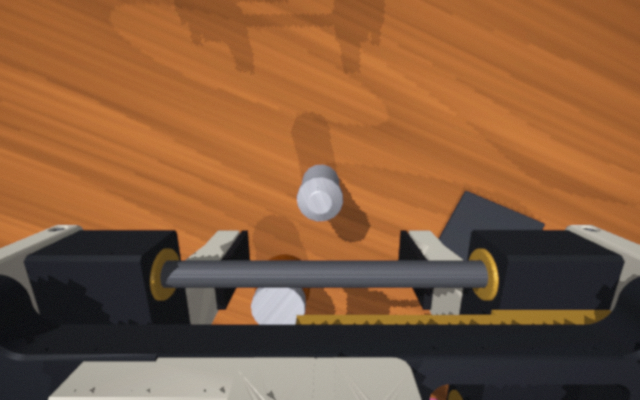

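The wrist view shows the shaker dome at (320,201), against a prediction of (322,205). Good, so I'm descending and gripping.

Request:
{"name": "carry_out", "arguments": {
  "rows": [
    [0, 0, 0.03, 0, 0, 0],
    [0, 0, 0.07, 0, 0, 0],
    [0, 0, 0.11, 0, 0, 0],
    [0, 0, 0.128, 0, 0, 0],
    [0, 0, 0.128, 0, 0, 0],
    [0, 0, 0.128, 0, 0, 0]
  ]
}}

```text
clock: 1.82
tool_pos: [0.4344, -0.3513, 0.0235]
orientation: [-179.9, 0.0, -157.9]
force: [0.1, -0.4, 0.2]
opening: 0.0873
gripper_force: 0.0
```

Request:
{"name": "carry_out", "arguments": {
  "rows": [
    [0, 0, 0, 0, 0, 0],
    [0, 0, 0, 0, 0, 0],
    [0, 0, 0, 0, 0, 0],
    [0, 0, 0, 0, 0, 0],
    [0, 0, 0, 0, 0, 0],
    [0, 0, 0, 0, 0, 0],
    [0, 0, 0, 0, 0, 0],
    [0, 0, 0, 0, 0, 0]
  ],
  "grip": -1
}}

```text
clock: 2.82
tool_pos: [0.4342, -0.3504, 0.0226]
orientation: [-180.0, 0.0, -157.9]
force: [0.4, -0.6, -0.7]
opening: 0.0383
gripper_force: 29.9
```

Request:
{"name": "carry_out", "arguments": {
  "rows": [
    [0, 0, -0.03, 0, 0, 0],
    [0, 0, -0.06, 0, 0, 0],
    [-0.035, 0.035, -0.08, 0, 0, 0],
    [-0.075, 0.075, -0.08, 0, 0, 0],
    [-0.115, 0.115, -0.08, 0, 0, 0],
    [-0.155, 0.155, -0.08, 0, 0, 0],
    [-0.195, 0.195, -0.08, 0, 0, 0],
    [-0.23, 0.23, -0.08, 0, 0, 0]
  ]
}}

```text
clock: 3.82
tool_pos: [0.5609, -0.0487, 0.1024]
orientation: [180.0, -0.0, -157.9]
force: [0.2, -0.6, -1.2]
opening: 0.0382
gripper_force: 29.9
```

Request:
{"name": "carry_out", "arguments": {
  "rows": [
    [-0.0172, 0.0135, 0, 0, 0, 0],
    [-0.0172, 0.0135, 0.02, 0, 0, 0],
    [-0.0172, 0.0135, 0.045, 0, 0, 0],
    [-0.0172, 0.0135, 0.065, 0, 0, 0],
    [-0.0172, 0.0135, 0.074, 0, 0, 0],
    [-0.0172, 0.0135, 0.078, 0, 0, 0],
    [-0.0172, 0.0135, 0.079, 0, 0, 0],
    [-0.0172, 0.0135, 0.079, 0, 0, 0]
  ]
}}

```text
clock: 4.82
tool_pos: [0.5719, -0.0317, 0.0242]
orientation: [-180.0, 0.1, -157.9]
force: [-0.3, -0.4, -0.9]
opening: 0.0386
gripper_force: 29.9
```

Run:
```python
from h import *
print(telemetry.get_obs()["force"]);plan(.5715,-.031,.022,-157.9)
```

```text
[-0.2813 -0.3844 -0.8725]
at 4.825 [ 0.5719 -0.0317  0.0242] [-179.9892    0.057  -157.895 ] shift [0.0001 0.0008 0.0022] turn [-0.0002  0.001   0.0001]
```

Request:
{"name": "carry_out", "arguments": {
  "rows": [
    [0, 0, 0.0015, 0, 0, 0],
    [0, 0, 0.0015, 0, 0, 0]
  ]
}}

```text
clock: 5.08
tool_pos: [0.5719, -0.0316, 0.0225]
orientation: [-180.0, 0.1, -157.9]
force: [0.1, 0.2, 1.8]
opening: 0.0386
gripper_force: 29.9
```

Request:
{"name": "carry_out", "arguments": {
  "rows": [
    [0, 0, 0, 0, 0, 0],
    [0, 0, 0, 0, 0, 0],
    [0, 0, 0, 0, 0, 0],
    [0, 0, 0, 0, 0, 0],
    [0, 0, 0, 0, 0, 0]
  ],
  "grip": 1
}}

```text
clock: 5.7
tool_pos: [0.5715, -0.0318, 0.022]
orientation: [180.0, -0.0, -157.9]
force: [-0.5, 0.3, 0.8]
opening: 0.0833
gripper_force: 0.0
```

Request:
{"name": "carry_out", "arguments": {
  "rows": [
    [0, 0, -0.04, 0, 0, 0],
    [0, 0, -0.09, 0, 0, 0],
    [0, 0, -0.15, 0, 0, 0],
    [-0.03, -0.002, -0.155, 0, 0, -0.08],
    [-0.07, -0.004, -0.155, 0, 0, -0.16],
    [-0.11, -0.006, -0.155, 0, 0, -0.24],
    [-0.13, -0.008, -0.155, 0, 0, -0.312],
    [-0.13, -0.008, -0.155, 0, 0, -0.312]
  ]
}}

```text
clock: 6.7
tool_pos: [0.6957, 0.0101, 0.1758]
orientation: [180.0, -0.1, -140.0]
force: [-0.0, -1.1, -1.4]
opening: 0.0876
gripper_force: 0.0
```

Run:
```python
from h import *
o=telemetry.get_obs(); im=viewer.snapshot("wrist")[:,:,::-1].copy(); cv2.imwrite("pics/w2.png",im); c=cam("wrist",o)
for p in [(.695,.010,.105),(.678,-.094,.105)]: print(proj(c,p))
plan(.695,.010,.047,-140)
```

```text
[323.7654 206.7725]
[231.6538 104.4681]
at 6.75 [0.6948 0.0098 0.1761] [ 179.9593   -0.0689 -140.0669] shift [-0.0004 -0.0001  0.1291] turn [ 0.0007 -0.0012 -0.0012]
```

View pics/w2.png

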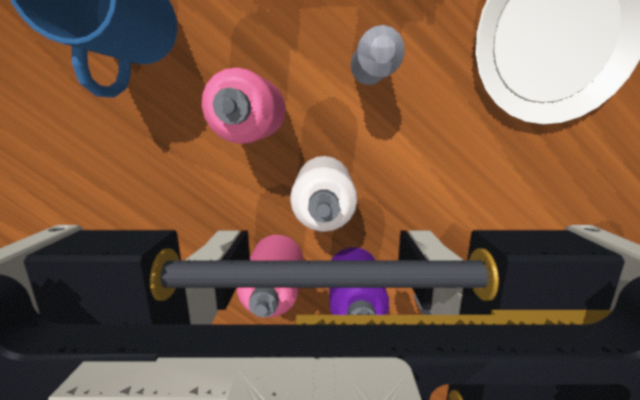

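The white bottle's nozzle is at (323,205), against a prediction of (324,207), and both finger corridors are clear. The shaker stands upright at (378,50). I'm descending and gripping.

Request:
{"name": "carry_out", "arguments": {
  "rows": [
    [0, 0, 0.03, 0, 0, 0],
    [0, 0, 0.06, 0, 0, 0],
    [0, 0, 0.09, 0, 0, 0],
    [0, 0, 0.115, 0, 0, 0],
    [0, 0, 0.128, 0, 0, 0],
    [0, 0, 0.129, 0, 0, 0],
    [0, 0, 0.129, 0, 0, 0]
  ]
}}

```text
clock: 7.62
tool_pos: [0.6956, 0.0098, 0.0492]
orientation: [-180.0, 0.1, -140.0]
force: [-0.4, -0.4, -0.2]
opening: 0.0873
gripper_force: 0.0
```

Request:
{"name": "carry_out", "arguments": {
  "rows": [
    [0, 0, 0, 0, 0, 0],
    [0, 0, 0, 0, 0, 0],
    [0, 0, 0, 0, 0, 0],
    [0, 0, 0, 0, 0, 0],
    [0, 0, 0, 0, 0, 0],
    [0, 0, 0, 0, 0, 0],
    [0, 0, 0, 0, 0, 0]
  ],
  "grip": -1
}}

```text
clock: 8.5
tool_pos: [0.6952, 0.0097, 0.0484]
orientation: [-180.0, 0.0, -140.0]
force: [-0.7, -0.1, 3.9]
opening: 0.061
gripper_force: 30.0
```

Request:
{"name": "carry_out", "arguments": {
  "rows": [
    [0, 0, -0.02, 0, 0, 0],
    [0, 0, -0.05, 0, 0, 0],
    [0, 0, -0.085, 0, 0, 0],
    [0, 0, -0.12, 0, 0, 0],
    [0, 0, -0.135, 0, 0, 0],
    [0, 0, -0.135, 0, 0, 0]
  ]
}}

```text
clock: 9.25
tool_pos: [0.6951, 0.0099, 0.1831]
orientation: [180.0, 0.1, -140.0]
force: [-0.3, -0.5, -3.1]
opening: 0.0611
gripper_force: 30.0
```

Run:
```python
from h import *
plan(.572,-.155,.047,-157.9)
```

```text
at 9.25 [0.6951 0.0099 0.1831] [ 179.9978    0.0511 -140.0285] shift [ 0.2004 -0.0473  0.1359] turn [0.0002 0.0009 0.3119]
```

Request:
{"name": "carry_out", "arguments": {
  "rows": [
    [0.03, -0.007, 0, 0, 0, 0.05],
    [0.065, -0.015, 0, 0, 0, 0.1],
    [0.1, -0.023, 0, 0, 0, 0.16],
    [0.135, -0.032, 0, 0, 0, 0.22],
    [0.17, -0.04, 0, 0, 0, 0.27],
    [0.195, -0.0465, 0, 0, 0, 0.312],
    [0.2004, -0.0473, 0, 0, 0, 0.312],
    [0.2004, -0.0473, 0.02, 0, 0, 0.312]
  ]
}}

```text
clock: 10.25
tool_pos: [0.5728, -0.1556, 0.1638]
orientation: [-179.9, 0.1, -157.9]
force: [-0.2, 0.2, -2.8]
opening: 0.0612
gripper_force: 30.0
```

Request:
{"name": "carry_out", "arguments": {
  "rows": [
    [0, 0, 0.03, 0, 0, 0],
    [0, 0, 0.06, 0, 0, 0],
    [0, 0, 0.085, 0, 0, 0],
    [0, 0, 0.1, 0, 0, 0],
    [0, 0, 0.108, 0, 0, 0],
    [0, 0, 0.112, 0, 0, 0],
    [0, 0, 0.112, 0, 0, 0],
    [0, 0, 0.112, 0, 0, 0]
  ]
}}

```text
clock: 11.25
tool_pos: [0.5723, -0.1553, 0.0518]
orientation: [-180.0, 0.1, -157.9]
force: [-0.5, 0.1, -2.1]
opening: 0.0608
gripper_force: 30.0
```

Run:
```python
from h import *
plan(.572,-.155,.048,-157.9); print(telemetry.get_obs()["force"])
```

```text
at 11.25 [ 0.5723 -0.1553  0.0518] [-179.9722    0.0642 -157.8916] shift [0.0002 0.0004 0.0038] turn [-0.0005  0.0011  0.0001]
[-0.5099  0.1433 -2.0781]
```

Request:
{"name": "carry_out", "arguments": {
  "rows": [
    [0, 0, 0.0015, 0, 0, 0],
    [0, 0, 0.0033, 0, 0, 0],
    [0, 0, 0.0033, 0, 0, 0]
  ]
}}

```text
clock: 11.62
tool_pos: [0.5721, -0.1553, 0.0483]
orientation: [-180.0, 0.0, -157.9]
force: [-2.3, 0.1, 3.7]
opening: 0.061
gripper_force: 30.0
```

Request:
{"name": "carry_out", "arguments": {
  "rows": [
    [0, 0, 0, 0, 0, 0],
    [0, 0, 0, 0, 0, 0],
    [0, 0, 0, 0, 0, 0],
    [0, 0, 0, 0, 0, 0],
    [0, 0, 0, 0, 0, 0],
    [0, 0, 0, 0, 0, 0]
  ],
  "grip": 1
}}

```text
clock: 12.38
tool_pos: [0.5718, -0.1553, 0.0478]
orientation: [-180.0, 0.0, -157.9]
force: [0.8, -0.4, 0.1]
opening: 0.0875
gripper_force: 0.0
```

Request:
{"name": "carry_out", "arguments": {
  "rows": [
    [0, 0, -0.03, 0, 0, 0],
    [0, 0, -0.07, 0, 0, 0],
    [0, 0, -0.11, 0, 0, 0],
    [0.02, -0.04, -0.12, 0, 0, 0],
    [0.04, -0.08, -0.12, 0, 0, 0],
    [0.06, -0.12, -0.11, 0, 0, 0],
    [0.08, -0.155, -0.1, 0, 0, 0],
    [0.09, -0.172, -0.09, 0, 0, 0]
  ]
}}

```text
clock: 13.38
tool_pos: [0.5526, -0.3503, 0.1371]
orientation: [180.0, -0.0, -158.0]
force: [0.6, 0.4, -0.5]
opening: 0.0878
gripper_force: 0.0
```

Request:
{"name": "carry_out", "arguments": {
  "rows": [
    [0, 0, 0, 0, 0, 0]
  ]
}}

```text
clock: 13.5
tool_pos: [0.5521, -0.3492, 0.1363]
orientation: [179.9, -0.1, -158.0]
force: [0.0, 0.5, 0.9]
opening: 0.0873
gripper_force: 0.0
```

Run:
```python
from h import *
o=telemetry.get_obs(); im=viewer.snapshot("wrist")[:,:,::-1].copy(); cv2.imwrite("pics/w3.png",im); c=cam("wrist",o)
hsv=cv2.cvtColor(im,cv2.COLOR_BGR2HSV); m=(hsv[:,:,1]<50)&(hsv[:,:,2]>120); m[225:]=0
p=proj(c,(.553,-.348,.062)); print(p)
try:
    b=blob(m,p,50); print(b[1],b[2],ray(c,b[1],.062))
except Exception as e: print(e)
plan(.553,-.348,.020,-157.9)
```

```text
[324.1317 207.7824]
[323.3213 201.3882] [ 292  173   64   52 2689] [ 0.5481 -0.3507  0.062 ]
at 13.55 [ 0.5527 -0.3485  0.1371] [ 179.9509   -0.0495 -157.9532] shift [-0.0005  0.0002  0.1171] turn [ 0.0009 -0.0009 -0.0009]
```

The lid's left edge is at x=292 and its top edge at y=173, with a width of 64, which puts its centre at about (324,205). That matches the prediction of (324,208).

Request:
{"name": "carry_out", "arguments": {
  "rows": [
    [0, 0, 0.03, 0, 0, 0],
    [0, 0, 0.065, 0, 0, 0],
    [0, 0, 0.1, 0, 0, 0],
    [0, 0, 0.115, 0, 0, 0],
    [0, 0, 0.117, 0, 0, 0],
    [0, 0, 0.117, 0, 0, 0]
  ]
}}

```text
clock: 14.3
tool_pos: [0.5542, -0.3485, 0.0221]
orientation: [-179.9, 0.1, -157.9]
force: [0.6, 0.4, 0.0]
opening: 0.0875
gripper_force: 0.0
```

Request:
{"name": "carry_out", "arguments": {
  "rows": [
    [0, 0, 0, 0, 0, 0],
    [0, 0, 0, 0, 0, 0],
    [0, 0, 0, 0, 0, 0],
    [0, 0, 0, 0, 0, 0],
    [0, 0, 0, 0, 0, 0],
    [0, 0, 0, 0, 0, 0],
    [0, 0, 0, 0, 0, 0]
  ],
  "grip": -1
}}

```text
clock: 15.18
tool_pos: [0.5533, -0.3486, 0.0211]
orientation: [-180.0, 0.0, -157.9]
force: [-0.6, 1.1, 4.8]
opening: 0.0589
gripper_force: 30.0
```

Request:
{"name": "carry_out", "arguments": {
  "rows": [
    [0, 0, -0.03, 0, 0, 0],
    [0, 0, -0.07, 0, 0, 0],
    [0.006, 0.035, -0.08, 0, 0, 0],
    [0.013, 0.075, -0.08, 0, 0, 0],
    [0.02, 0.115, -0.08, 0, 0, 0],
    [0.027, 0.155, -0.08, 0, 0, 0],
    [0.034, 0.195, -0.08, 0, 0, 0],
    [0.0389, 0.2248, -0.08, 0, 0, 0]
  ]
}}

```text
clock: 16.18
tool_pos: [0.4311, -0.1537, 0.1003]
orientation: [180.0, -0.0, -157.9]
force: [0.1, 1.1, 0.1]
opening: 0.0589
gripper_force: 30.0
```

Request:
{"name": "carry_out", "arguments": {
  "rows": [
    [0, 0, 0.01, 0, 0, 0],
    [0, 0, 0.03, 0, 0, 0],
    [0, 0, 0.05, 0, 0, 0],
    [0, 0, 0.064, 0, 0, 0],
    [0, 0, 0.07, 0, 0, 0],
    [0, 0, 0.07, 0, 0, 0]
  ]
}}

```text
clock: 16.92
tool_pos: [0.4323, -0.1551, 0.0302]
orientation: [180.0, -0.1, -157.9]
force: [0.5, 0.6, -1.8]
opening: 0.0591
gripper_force: 30.0
```

Run:
```python
from h import *
plan(.432,-.155,.0275,-157.9); print(telemetry.get_obs()["force"])
```

```text
at 16.925 [ 0.4323 -0.1551  0.0302] [ 179.9789   -0.0734 -157.9098] shift [0.0003 0.0002 0.0027] turn [ 0.0004 -0.0013 -0.0002]
[ 0.5079  0.6    -1.8147]
```

Request:
{"name": "carry_out", "arguments": {
  "rows": [
    [0, 0, 0.0015, 0, 0, 0],
    [0, 0, 0.0028, 0, 0, 0],
    [0, 0, 0.0028, 0, 0, 0]
  ]
}}

```text
clock: 17.3
tool_pos: [0.4327, -0.1548, 0.0282]
orientation: [-180.0, 0.0, -157.9]
force: [0.0, 1.2, -2.9]
opening: 0.0583
gripper_force: 30.0
```

Request:
{"name": "carry_out", "arguments": {
  "rows": [
    [0, 0, 0, 0, 0, 0],
    [0, 0, 0, 0, 0, 0],
    [0, 0, 0, 0, 0, 0],
    [0, 0, 0, 0, 0, 0],
    [0, 0, 0, 0, 0, 0],
    [0, 0, 0, 0, 0, 0]
  ],
  "grip": 1
}}

```text
clock: 18.05
tool_pos: [0.4325, -0.1548, 0.0279]
orientation: [180.0, -0.0, -157.9]
force: [0.1, -1.0, 0.0]
opening: 0.0876
gripper_force: 0.0
```

Request:
{"name": "carry_out", "arguments": {
  "rows": [
    [0, 0, -0.03, 0, 0, 0],
    [0, 0, -0.08, 0, 0, 0],
    [0, 0, -0.14, 0, 0, 0],
    [0, 0, -0.19, 0, 0, 0],
    [-0.02, 0.05, -0.2, 0, 0, 0],
    [-0.04, 0.1, -0.2, 0, 0, 0],
    [-0.06, 0.15, -0.2, 0, 0, 0],
    [-0.08, 0.2, -0.2, 0, 0, 0]
  ]
}}

```text
clock: 19.05
tool_pos: [0.431, 0.0622, 0.2282]
orientation: [180.0, 0.0, -157.9]
force: [0.3, -1.1, 0.3]
opening: 0.0876
gripper_force: 0.0
```

Request:
{"name": "carry_out", "arguments": {
  "rows": [
    [-0.02, 0.05, 0, 0, 0, 0],
    [-0.04, 0.1, 0, 0, 0, 0],
    [-0.06, 0.15, 0, 0, 0, 0],
    [-0.08, 0.2, 0, 0, 0, 0],
    [-0.101, 0.251, 0, 0, 0, 0],
    [-0.101, 0.251, 0, 0, 0, 0],
    [-0.101, 0.251, 0, 0, 0, 0]
  ]
}}

```text
clock: 19.92
tool_pos: [0.4301, 0.3309, 0.2274]
orientation: [-180.0, -0.1, -157.9]
force: [0.4, 0.4, -0.5]
opening: 0.0875
gripper_force: 0.0
```

Run:
```python
from h import *
o=telemetry.get_obs(); im=viewer.snapshot("wrist")[:,:,::-1].copy(); cv2.imwrite("pics/w4.png",im); c=cam("wrist",o)
for p in [(.431,.331,.16),(.431,.331,0.13)]: print(proj(c,p))
plan(.431,.331,.102,-157.9); print(telemetry.get_obs()["joint_pos"])
```

```text
[323.1148 209.8201]
[323.2082 199.4889]
at 19.975 [0.4303 0.3304 0.2278] [-179.9816   -0.0329 -157.9036] shift [-0.0009  0.0003  0.1258] turn [-0.0003 -0.0006 -0.0001]
[  58.2206    8.0544  -15.9568   -0.0049  -66.0263 -126.1222]
```

View pics/w4.png

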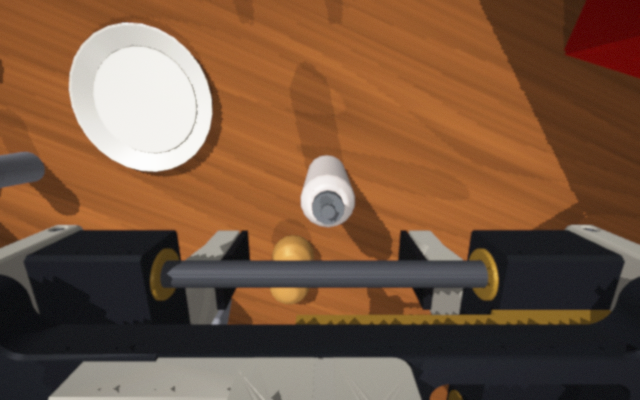

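The tall nozzle is at (328,208), against a prediction of (323,210), so it is about 4 mm off along tool y. The roll is below it at (292,265). I'm correcting by 3 mm and gripping.

Request:
{"name": "carry_out", "arguments": {
  "rows": [
    [0, 0.003, 0, 0, 0, 0],
    [0, 0.003, 0.03, 0, 0, 0],
    [0, 0.003, 0.065, 0, 0, 0],
    [0, 0.003, 0.1, 0, 0, 0],
    [0, 0.003, 0.12, 0, 0, 0],
    [0, 0.003, 0.126, 0, 0, 0],
    [0, 0.003, 0.126, 0, 0, 0]
  ]
}}

```text
clock: 20.85
tool_pos: [0.4297, 0.3337, 0.1025]
orientation: [180.0, 0.0, -157.9]
force: [0.6, -0.1, 0.1]
opening: 0.0874
gripper_force: 0.0
```

Request:
{"name": "carry_out", "arguments": {
  "rows": [
    [0, 0, 0, 0, 0, 0],
    [0, 0, 0, 0, 0, 0],
    [0, 0, 0, 0, 0, 0],
    [0, 0, 0, 0, 0, 0],
    [0, 0, 0, 0, 0, 0],
    [0, 0, 0, 0, 0, 0],
    [0, 0, 0, 0, 0, 0]
  ],
  "grip": -1
}}

```text
clock: 21.72
tool_pos: [0.4294, 0.3341, 0.1021]
orientation: [180.0, 0.0, -157.9]
force: [-1.1, 0.7, 3.1]
opening: 0.0493
gripper_force: 30.0
```

Request:
{"name": "carry_out", "arguments": {
  "rows": [
    [0, 0, -0.02, 0, 0, 0],
    [0, 0, -0.05, 0, 0, 0],
    [-0.004, -0.025, -0.07, 0, 0, 0],
    [-0.01, -0.065, -0.07, 0, 0, 0],
    [-0.016, -0.105, -0.07, 0, 0, 0],
    [-0.022, -0.145, -0.07, 0, 0, 0],
    [-0.028, -0.185, -0.07, 0, 0, 0],
    [-0.034, -0.225, -0.07, 0, 0, 0]
  ]
}}

```text
clock: 22.72
tool_pos: [0.5455, 0.1368, 0.1712]
orientation: [180.0, -0.1, -157.9]
force: [0.1, 0.8, -2.9]
opening: 0.0494
gripper_force: 30.0
```

Request:
{"name": "carry_out", "arguments": {
  "rows": [
    [-0.005, -0.035, 0, 0, 0, 0],
    [-0.0075, -0.05, 0, 0, 0, 0],
    [-0.0075, -0.05, 0.02, 0, 0, 0],
    [-0.0075, -0.05, 0.045, 0, 0, 0],
    [-0.0075, -0.05, 0.06, 0, 0, 0],
    [-0.0075, -0.05, 0.067, 0, 0, 0],
    [-0.0075, -0.05, 0.067, 0, 0, 0]
  ]
}}

```text
clock: 23.6
tool_pos: [0.5712, 0.0949, 0.1048]
orientation: [-180.0, -0.0, -157.9]
force: [0.3, -0.6, -2.8]
opening: 0.0496
gripper_force: 30.0
```

Run:
```python
from h import *
plan(.571,.094,.102,-157.9); print(telemetry.get_obs()["force"])
```

```text
at 23.6 [0.5712 0.0949 0.1048] [-179.9907   -0.0349 -157.8729] shift [ 0.0006 -0.0007  0.0028] turn [-0.0002 -0.0006  0.0005]
[ 0.3222 -0.6266 -2.8223]
```

Request:
{"name": "carry_out", "arguments": {
  "rows": [
    [0, 0, 0.0015, 0, 0, 0],
    [0, 0, 0.0027, 0, 0, 0],
    [0, 0, 0.0027, 0, 0, 0]
  ]
}}

```text
clock: 23.98
tool_pos: [0.5714, 0.0948, 0.1025]
orientation: [180.0, 0.0, -157.9]
force: [-0.1, 0.6, -2.7]
opening: 0.0493
gripper_force: 30.0
```

Request:
{"name": "carry_out", "arguments": {
  "rows": [
    [0, 0, 0, 0, 0, 0],
    [0, 0, 0, 0, 0, 0],
    [0, 0, 0, 0, 0, 0],
    [0, 0, 0, 0, 0, 0],
    [0, 0, 0, 0, 0, 0],
    [0, 0, 0, 0, 0, 0]
  ],
  "grip": 1
}}

```text
clock: 24.72
tool_pos: [0.5713, 0.0947, 0.1022]
orientation: [-180.0, -0.0, -157.9]
force: [-0.2, -0.6, -1.1]
opening: 0.0878
gripper_force: 0.0
```

Request:
{"name": "carry_out", "arguments": {
  "rows": [
    [0, 0, -0.03, 0, 0, 0],
    [0, 0, -0.07, 0, 0, 0],
    [0, 0, -0.11, 0, 0, 0],
    [-0.02, 0.05, -0.11, 0, 0, 0.05],
    [-0.04, 0.1, -0.11, 0, 0, 0.1],
    [-0.06, 0.15, -0.1, 0, 0, 0.16],
    [-0.08, 0.2, -0.08, 0, 0, 0.21],
    [-0.089, 0.222, -0.06, 0, 0, 0.21]
  ]
}}

```text
clock: 25.72
tool_pos: [0.5699, 0.3366, 0.1613]
orientation: [180.0, 0.0, -169.8]
force: [-0.6, -0.3, -0.4]
opening: 0.0876
gripper_force: 0.0
```

Request:
{"name": "carry_out", "arguments": {
  "rows": [
    [0.03, 0, 0, 0, 0, 0],
    [0.03, 0, 0, 0, 0, 0]
  ]
}}

```text
clock: 25.98
tool_pos: [0.5392, 0.3282, 0.1616]
orientation: [-179.9, -0.1, -169.8]
force: [1.1, -0.8, -0.1]
opening: 0.0878
gripper_force: 0.0
```

Run:
```python
from h import *
o=telemetry.get_obs(); im=viewer.snapshot("wrist")[:,:,::-1].copy(); c=cam("wrist",o)
print(proj(c,(.570,.334,.02)))
hsv=cv2.cvtColor(im,cv2.COLOR_BGR2HSV); print(hsv[190,324],hsv[150,324],hsv[100,200])
cv2.imwrite("pics/w5.png",im)
for p in [(.6211,.3405,.02),(.5189,.3272,.02)]: print(proj(c,p))
plan(.57,.334,.006,-170)
```

```text
[323.8049 215.2965]
[ 18 151 223] [ 13 181 155] [ 13 176 149]
[321.436  258.4116]
[326.1069 168.1493]
at 26.025 [0.5403 0.3284 0.1622] [-179.9839   -0.0124 -169.8629] shift [-0.0303  0.0003  0.1562] turn [-0.0003 -0.0002  0.0024]
```

View pics/w5.png

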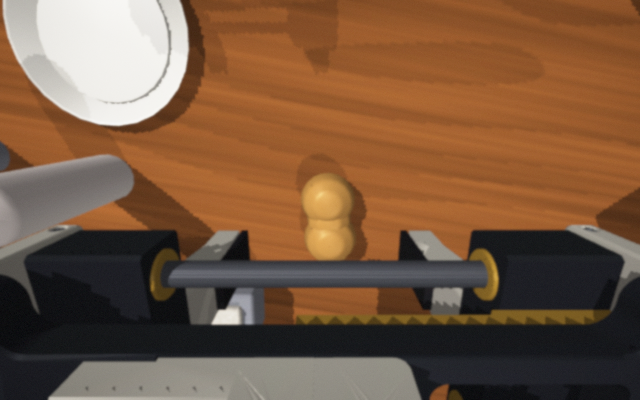

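The roll in the wrist view spans rows 172–262, with its waist at (328,219) against a predicted (324,215). Its axis is tilted about 4° from the tool. I'm correcting by (-4, +5) mm and -0.07 rad, then descending and gripping.

Request:
{"name": "carry_out", "arguments": {
  "rows": [
    [-0.034, 0.005, 0, 0, 0, -0.07],
    [-0.034, 0.005, 0.04, 0, 0, -0.07],
    [-0.034, 0.005, 0.08, 0, 0, -0.07],
    [-0.034, 0.005, 0.12, 0, 0, -0.07],
    [-0.034, 0.005, 0.145, 0, 0, -0.07],
    [-0.034, 0.005, 0.156, 0, 0, -0.07],
    [-0.034, 0.005, 0.156, 0, 0, -0.07],
    [-0.034, 0.005, 0.156, 0, 0, -0.07]
  ]
}}

```text
clock: 27.02
tool_pos: [0.5742, 0.3401, 0.0076]
orientation: [179.9, 0.1, -165.9]
force: [0.0, 0.7, -0.1]
opening: 0.0875
gripper_force: 0.0
```

Request:
{"name": "carry_out", "arguments": {
  "rows": [
    [0, 0, 0, 0, 0, 0],
    [0, 0, 0, 0, 0, 0],
    [0, 0, 0, 0, 0, 0],
    [0, 0, 0, 0, 0, 0],
    [0, 0, 0, 0, 0, 0],
    [0, 0, 0, 0, 0, 0],
    [0, 0, 0, 0, 0, 0]
  ],
  "grip": -1
}}

```text
clock: 27.9
tool_pos: [0.5732, 0.3395, 0.0063]
orientation: [-180.0, -0.0, -165.9]
force: [-1.8, -0.3, 2.0]
opening: 0.049
gripper_force: 24.5
```

Run:
```python
from h import *
plan(.431,.094,.0125,-175); print(telemetry.get_obs()["force"])
```

```text
at 27.9 [0.5732 0.3395 0.0063] [-179.9991   -0.0068 -165.9166] shift [ 0.1977 -0.2035 -0.0061] turn [-0.     -0.0001  0.1585]
[-1.8164 -0.2565  2.0345]
```

Request:
{"name": "carry_out", "arguments": {
  "rows": [
    [0, 0, -0.03, 0, 0, 0],
    [0.02, 0.005, -0.06, 0, 0, 0],
    [0.055, 0.014, -0.07, 0, 0, 0.04],
    [0.09, 0.023, -0.07, 0, 0, 0.08],
    [0.125, 0.031, -0.07, 0, 0, 0.12],
    [0.1377, 0.0346, -0.07, 0, 0, 0.1585],
    [0.145, 0.005, -0.07, 0, 0, 0.1585],
    [0.155, -0.035, -0.07, 0, 0, 0.1585]
  ]
}}

```text
clock: 28.9
tool_pos: [0.4313, 0.2679, 0.0762]
orientation: [180.0, 0.0, -174.9]
force: [0.5, -0.7, -0.3]
opening: 0.0489
gripper_force: 24.9
```

Run:
```python
from h import *
plan(.431,.094,.0125,-175); print(telemetry.get_obs()["opening"])
```

```text
at 28.9 [0.4313 0.2679 0.0762] [ 179.9798    0.0271 -174.8932] shift [ 0.0158 -0.1732  0.0637] turn [0.0004 0.0005 0.0019]
0.048907366875380845
```

Request:
{"name": "carry_out", "arguments": {
  "rows": [
    [0.004, -0.045, 0, 0, 0, 0],
    [0.008, -0.09, 0, 0, 0, 0],
    [0.012, -0.135, 0, 0, 0, 0],
    [0.0155, -0.168, 0, 0, 0, 0],
    [0.0155, -0.173, 0.01, 0, 0, 0],
    [0.0155, -0.173, 0.03, 0, 0, 0],
    [0.0155, -0.173, 0.048, 0, 0, 0],
    [0.0155, -0.173, 0.058, 0, 0, 0]
  ]
}}

```text
clock: 29.9
tool_pos: [0.4309, 0.0943, 0.0172]
orientation: [-180.0, -0.1, -175.0]
force: [0.1, -1.1, -1.1]
opening: 0.0491
gripper_force: 24.9
```

Request:
{"name": "carry_out", "arguments": {
  "rows": [
    [0, 0, 0.003, 0, 0, 0],
    [0, 0, 0.005, 0, 0, 0],
    [0, 0, 0.005, 0, 0, 0],
    [0, 0, 0.005, 0, 0, 0]
  ]
}}

```text
clock: 30.4
tool_pos: [0.4313, 0.0944, 0.0136]
orientation: [180.0, 0.0, -175.0]
force: [-1.1, -0.1, -0.1]
opening: 0.049
gripper_force: 24.9
```

Run:
```python
from h import *
plan(.431,.094,.0125,-175); print(telemetry.get_obs()["force"])
```

```text
at 30.4 [0.4313 0.0944 0.0136] [ 179.9759    0.0394 -174.9946] shift [ 0.0004 -0.0003  0.0011] turn [0.0004 0.0007 0.0001]
[-1.0847 -0.0876 -0.0613]
```

Now I lower the last 1 mm, release, rise and retreat to clear the top camera's view.

Request:
{"name": "carry_out", "arguments": {
  "rows": [
    [0, 0, 0.0011, 0, 0, 0],
    [0, 0, 0.0011, 0, 0, 0]
  ]
}}

```text
clock: 30.65
tool_pos: [0.4313, 0.0943, 0.0123]
orientation: [180.0, 0.0, -175.0]
force: [1.0, 0.2, 0.3]
opening: 0.0491
gripper_force: 25.0
```

Request:
{"name": "carry_out", "arguments": {
  "rows": [
    [0, 0, 0, 0, 0, 0],
    [0, 0, 0, 0, 0, 0],
    [0, 0, 0, 0, 0, 0],
    [0, 0, 0, 0, 0, 0],
    [0, 0, 0, 0, 0, 0],
    [0, 0, 0, 0, 0, 0]
  ],
  "grip": 1
}}

```text
clock: 31.4
tool_pos: [0.4311, 0.0942, 0.0122]
orientation: [180.0, 0.0, -175.0]
force: [-0.5, 0.3, -0.5]
opening: 0.0874
gripper_force: 0.0
```

Request:
{"name": "carry_out", "arguments": {
  "rows": [
    [0, 0, -0.03, 0, 0, 0],
    [0, 0, -0.08, 0, 0, 0],
    [0, 0, -0.14, 0, 0, 0],
    [0, 0, -0.19, 0, 0, 0],
    [0, 0.05, -0.21, 0, 0, 0],
    [0, 0.11, -0.21, 0, 0, 0],
    [0, 0.17, -0.21, 0, 0, 0],
    [0, 0.23, -0.21, 0, 0, 0]
  ]
}}

```text
clock: 32.4
tool_pos: [0.4105, 0.3251, 0.2224]
orientation: [180.0, 0.0, -175.0]
force: [0.5, 0.2, 0.2]
opening: 0.0876
gripper_force: 0.0
```

Request:
{"name": "carry_out", "arguments": {
  "rows": [
    [0, 0.06, 0, 0, 0, 0],
    [0, 0.12, 0, 0, 0, 0],
    [0, 0.18, 0, 0, 0, 0],
    [0, 0.24, 0, 0, 0, 0],
    [0, 0.3, 0, 0, 0, 0],
    [0, 0.3, 0, 0, 0, 0],
    [0, 0.3, 0, 0, 0, 0],
    [0, 0.3, 0, 0, 0, 0]
  ]
}}

```text
clock: 33.4
tool_pos: [0.3852, 0.6212, 0.2227]
orientation: [180.0, 0.0, -175.0]
force: [-0.8, -0.5, -0.5]
opening: 0.0876
gripper_force: 0.0
```

Run:
```python
from h import *
im=viewer.snapshot("top")[:,:,::-1].copy(); c=cam("top")
s=viewer.snapshot("side")[:,:,::-1].copy(); cs=cam("side")
cv2.imwrite("pics/t6.png",im)
a=im[100:300,220:440].copy()
b=s[60:340,230:450].copy()
A=cv2.resize(a,None,fx=2,fy=2,interpolation=2);B=cv2.resize(b,(314,400))
for p in [(.571,.094,.16),(.572,-.155,.105),(.5715,-.031,.075),(.432,-.155,.068)]:
    print(proj(c,p),(proj(c,p)-[220,100])*2)
for p in [(.431+.051,.094,.02),(.431-.051,.094,.02),(.431,.094,.03)]: print("roll",(proj(c,p)-[220,100])*2)
cv2.imwrite("pics/f.png",np.hstack([A,B]))
```

```text
[269.033  208.1971] [ 98.0659 216.3941]
[385.3313 207.3916] [330.6625 214.7831]
[327.9586 209.7481] [215.9171 219.4961]
[384.9368 271.3386] [329.8736 342.6771]
roll [108.5932 301.7775]
roll [109.8052 390.4951]
roll [108.6012 346.4105]
```

View pics/f.png

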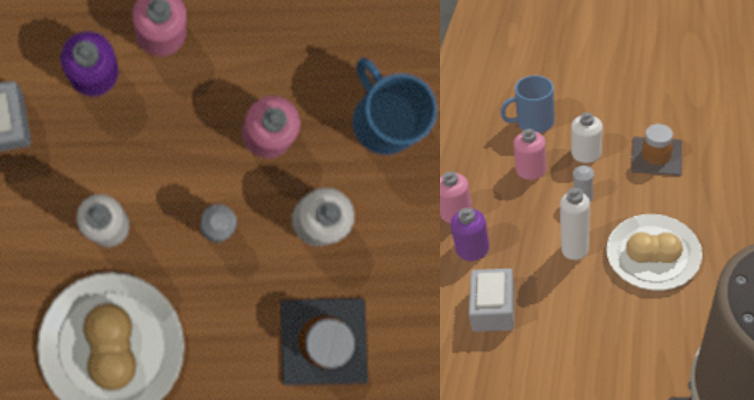

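In the final crop everything stands where predicted, within about 3 px at 2x:
- Tall nozzle: (98,216)
- Short nozzle: (329,213)
- Shaker: (218,222)
- Jar lid: (330,343)
- Roll: ends at rows 304–389, middle at (110,346)

The side view shows everything upright, with the mug and napkin box unmoved. I'm handing in.

```bash
python3 -c "
from plant import workorder; print(workorder.close_job())"
```

```text
the job is handed in; nothing more can be done
None
```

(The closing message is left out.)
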